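Load the slide tray and hold the plating probe on the marked spot

ROBOT

A 6-joint arm with a two-finger parallel gripper is mounted at the origin on a cart in front of the work surface, level with it; the furniture and walls round the work are solid. World frame = base frame: x ahead of the robot, y to its left, z up, the work surface at z = 0. Lengths are in m, angles in rad, forces in N, time in s.
With the tool pointing down it reaches from about 0.275 to 0.825 m from the base axis. Payload 4.9 kg.
Tool frame: the origin (TCP) lies midway between the tips of the shut fingers; the grasp point (between the pads) lies 19 mm behind it; z points along the fingers, y is the direction in which the jaws open and shut (so a half turn about z gives the same grasp; the last joint's range is limited). The gripper opens to 85 mm and grips with 20 to 120 N. Pads are 22 mm wide; open, the fingers measure 114 mm over their backs; the gripper's body (76 mm by 85 mm) begins 54 mm behind the grasp point. The pads swing forward as they close: fully open they stand 13 mm farther back than shut.
Start: joints at [1.143, 0.326, -0.193, 1.052, 0, 1.437], TCP at [0.159, 0.526, 0.231] pointing down, gripper open.
Joint ranges: [-2.65, 2.65], [-0.97, 1.79], [-1.3, 1.35], [-1.93, 2.1], [-1.47, 1.37], [-3.14, 3.14]. Speed limits (rad/s): [2.57, 2.57, 3.14, 3.14, 3.14, 3.14].

INTERFACE

Orientations are given as a unit quaternion [w, x, y, z].
In Python, from bench import robot gives the robot as it stands.
- The arm moves only by the tool send_rows, never from a script. Its argument "motion" is a list of rows, each a list of 3 entries, a list of its own where there are three numbers: the opening in per cent of the stroke, from 0 (shut) to 100 (fully open), then the shift along the tool's x, y, z in m, then the turn about the tool's z in rad. A call has 1 to 8 rows; each row is the pose to reach, as a shift and turn from the pose commanded when the call began, along the tool's axes at that moment; what a row does not reach only later rows make up. A row lasts 1/8 s, in which the tool goes at most 62.5 mm and 10.7 degrees, less where a joint would pass 70% of its speed; a pose out of reach is approached as far as the arm can. A call with a gripper value outside its range is refused whole. The fingers move at their own pace and stop on an object; the grip force is fixed at half the most. Time passes only in rows, so rows that repeat a pose let the fingers close. It gives the time, the measured TCP pose, the force and the opening at its end, in the units of the state.
- robot.state(): the state, without advancing time (a new reading comes with each control period).
- robot.capture(name): name is "side" or "top" or "wrist"; returns a dict with "pixels" (480x640x3 uint8, blue, green, red), "depth" (480x640 float32, m along the optical axis (not along the pixel's ray), 0 where there is no reading), "fx", "fy", "cx", "cy" (pixels), "k1" (the pictures are not rectified: a ray, as slopes to the right and down, at radius r is drawn at 1 + k1 r^2 times it, then the intrinsics apply), "rvec" (rotation vector, rad) and "tvec" (3), from world to camera coordinates, as OpenCV has them. Camera axes: x right, y down, z forward; pixel columns grow to the right and rows downward; lengths in m; the calibration is good to about 2 mm. A picture is of the moment at which its call begins.
- robot.sign_off(): hands the job in, once; it reports no verdict.
The state is a dict: "clock": time; "joints": joint angles; "dq": joint speeds; "tau": joint torques, N m; "tcp_pos": TCP position; "tcp_rot": TCP orientation; "force": force on the tool from outside, world axes, zero at the start; "moment": the same for the moment, N m; "opening": finger opening in m.
Only numpy, scipy, OpenCV 4.12 (cv2) and the standard library are available. Lean on these libraries where they do the work, as an engineer would, in place of code of your own. Each camera call takes 0.05 s, during which the arm holds its last target. There are 200 camera calls.

TASK

Take the loaded aluminium tray by its black handle and slide it, with the brass workpiece lying in its pocket, fully home into the slotted holder. Then take the blue probe out of its stand and rest its sprung brass tip on the red dot of the workpiece, square to the sloping face, pressing lightly so that the tip is pushed about half-way in (it must not bottom out). Finish while still holding the probe there like that; leave the other things where they are.

Things in the scene. Friction and masses are not known exactly. Their poses are not given: they have to be found in the camera images.
- holder: Fixed slotted holder, grey rails, aluminium lips, 15 mm high; the tray slides on the bench itself, in along the holder's +x. Origin: on the bench, where the tray's origin lies when fully home. Straight slot x -20 to +55 mm, 88 mm wide; back stop face x = +55; flared mouth x -38 to -20. Lips 9.5 mm above the bench, reaching in to 36 mm from the middle.
- tray: Loose flat aluminium tray 110 (x) x 80 (y) x 6 mm, 0.3 kg, slick plate (friction 0.15). Origin: centre of the plate's underside; the +x end enters the holder first; fully home its axes match the holder's. Black upright handle tab 26 (x) x 12 (y) mm at x = -42, y = 0, top 45 mm high: pinch across y. Fences 4 mm high round x = +14 mm hold the workpiece with 1.5 mm play.
- workpiece: Loose plated brass wedge 56 (x) x 50 (y) mm, about 0.2 kg, in the tray's pocket, axes as the tray's (centre at tray x = +14 mm, underside 6 mm above the tray's). Its top slopes by 15 degrees: low (14 mm) at -x towards the tray's handle, high (29 mm) at +x. Origin: centre of the underside.
- spot (a point): Centre of the red dot (10 mm diameter) on the sloping face, 4 mm to +x and 8 mm to -y of the workpiece's centre, 22.6 mm above its underside. Its z axis is the outward normal of the face, leaning 15 degrees from vertical towards the tray's handle (-x); its y axis is the workpiece's y.
- probe: Loose cordless probe, 0.12 kg, upright, tip down in its stand. Origin: on the axis at the underside of the flange resting on the stand; z points away from the tip. Blue round barrel 26 mm diameter, z 5 to 75 mm; white cap to 82; steel flange 34 mm diameter, z 0 to 5; steel nose 18 mm diameter to z = -24; sprung brass tip 6 mm diameter, round end, to z = -38.
- probe_tip (a point): Outermost point of the sprung brass tip, 38 mm below the probe's origin on its axis when the tip is out; it moves with the tip.
- plunger (a joint): How far the sprung tip is pushed into the probe: 0 out, 0.010 m bottomed out; half-way in is 0.005. Spring: about 0.8 N to start, 2.8 N half-way, 4.8 N fully in.
- stand: Black square probe stand 64 x 64 x 45 mm fixed to the bench, with a round hole 23 mm in diameter and 41 mm deep down its middle. Origin: centre of its underside.
- stand_mouth (a point): Centre of the stand's hole at its top, 45 mm above the bench.
- loupe: Bystander: small black loupe with a light grey cover, 27 x 58 x 14 mm. Leave it alone.
- flux_pot: Bystander: white and orange lidded pot 49 mm in diameter, 32 mm high. Leave it alone.
- tape_measure: Bystander: yellow oblong tape measure 24 x 64 x 14 mm. Leave it alone.
- marker_black: Bystander: felt marker with a black cap, 13 x 136 x 13 mm. Leave it alone.
Things that resemble listed ones, but are neither listed nor needed, are in the scene too. Of the things like the probe, leave any that is turquoise; of the rest the smaller one is meant.

How it is judged:
On the way, in this order (a step that is already met when the one before it is completed fails the run):
1. the tray, with the workpiece in it, is fully home in the holder (x of tray in the frame of holder between -0.004 and 0.004 m and horizontal distance between tray and holder below 0.006 m and angle between the x axis of tray and the x axis of holder, either way round below 0.1 rad and z of tray in the frame of holder below 0.004 m and z of spot in the frame of tray below 0.034 m and x of workpiece in the frame of tray above 0.009 m and distance between workpiece and tray below 0.021 m), for 0.2 s.
2. the probe has been lifted out of its stand (distance between probe and stand_mouth above 0.05 m and contact force between probe and stand below 0.1 N and contact force between the fingers and probe above 1 N), for 0.1 s.
At the end, for the whole second after the job is handed in: Tray within 5 mm of fully home, workpiece in its pocket; the fingers hold the probe still and touching nothing else, tip within 6 mm of the dot centre, axis within 7.4 degrees of square to the face, tip pushed in 2 to 8.5 mm with 1 to 8 N. Bystanders within 25 mm; never over 15 N (x of tray in the frame of holder between -0.005 and 0.005 m and horizontal distance between tray and holder below 0.007 m and angle between the x axis of tray and the x axis of holder, either way round below 0.1 rad and z of tray in the frame of holder below 0.004 m and x of workpiece in the frame of tray above 0.009 m and distance between workpiece and tray below 0.021 m and distance between probe_tip and spot below 0.006 m and angle between the z axis of probe and the z axis of spot, either way round below 0.13 rad and value of joint plunger between 0.002 and 0.0085 m and contact force between probe and workpiece between 1 and 8 N and contact force between the fingers and probe above 1 N and contact force between probe and stand below 0.1 N and contact force between probe and tray below 0.1 N and contact force between probe and holder below 0.1 N and linear speed of probe below 0.02 m/s); the arm keeps its last pose, push and grip.
It fails at once if the probe is pressed hard on the workpiece (over 15 N) (contact force between probe and workpiece above 15 N).
It fails at once if a bystander is pushed away by more than 25 mm (distance of any of loupe, flux_pot, tape_measure, marker_black from where it was at the start of the episode above 0.025 m).
It also fails if it takes over 61 s, if anything falls off the work surface, if the arm or the gripper's body presses on something with over 40 N, if the wrist force passes 120 N, or if a joint passes its speed limit or range.

## Working session

There is one attempt and no reset: what is moved stays moved. The work goes in short steps, Python scripts to look and compute and a tool call to move; the robot and the scene stay as the last step left them, time stands still between calls to the robot, and variables do not carry over. Pictures are saved under pics/ and viewed, about 8 in all and at most 12, crops included, and the job is handed in when it is done.

Besides the shell and the picture viewer there is one more tool, called after "Call:" by a JSON object that holds its "fn" and its "kwargs", one argument or row to a line. send_rows: Moves the arm, as the interface text tells. Its arguments: {"type":"object","properties":{"motion":{"type":"array"}},"required":["motion"]}

```bash
ls; mkdir -p pics; python3 - <<'E'
from bench import robot
import cv2,numpy as np
s=robot.state();print({k:np.round(v,4).tolist() for k,v in s.items()})
for n in ["top","side"]:
    c=robot.capture(n);cv2.imwrite(f"pics/{n}0.png",c["pixels"]);np.savez(f"{n}0.npz",**c)
    print(n,[c[k] for k in("fx","fy","cx","cy","k1","rvec","tvec")])
E
```

```text
pics
{'clock': 0.0, 'joints': [1.1428, 0.3269, -0.1936, 1.052, 0.0, 1.4366], 'dq': [-0.0021, 0.0005, -0.0007, 0.0016, -0.0004, 0.0018], 'tau': [-0.001, -44.3405, 26.2441, 0.0154, -0.0002, 0.0], 'tcp_pos': [0.159, 0.5259, 0.2305], 'tcp_rot': [-0.0002, 0.1464, 0.9892, -0.0008], 'force': [0.0981, -0.8772, 0.4846], 'moment': [0.0076, -0.0094, -0.0001], 'opening': 0.0855}
top [452.40102524053674, 452.40102524053674, 321.5425392696045, 245.46944087279167, -0.022990129347848262, array([ 2.13939922, -2.18207432,  0.12525086]), array([-0.0569546 ,  0.55415312,  0.88953057])]
side [502.96893745491514, 502.96893745491514, 323.7765683424267, 234.131492622119, 0.03443517033282, array([ 2.13459891, -0.06928381,  0.06435612]), array([-0.5674856 ,  0.02950118,  1.1929836 ])]
```

View pics/top0.png

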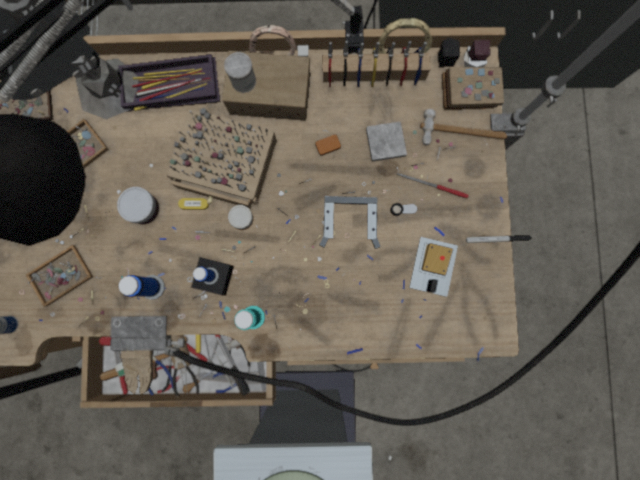

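View pics/side0.png

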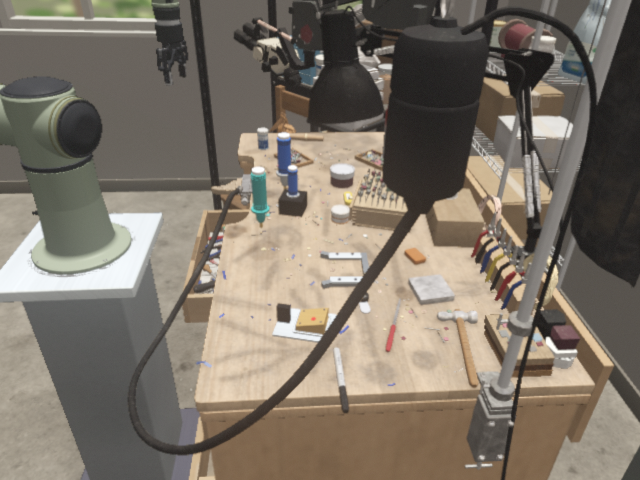

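The top view shows the holder at about (350,220) with its mouth facing down, the tray at (434,265) with its handle at (432,286), the blue probe in its stand at (210,276), the turquoise lookalike at (250,318) and the big blue one at (140,287). A hose crosses the front. Next, enlarged crops.

```bash
cat > h.py <<'E'
import cv2,numpy as np
from scipy.spatial.transform import Rotation as R
def K(c): return np.array([[c["fx"],0,c["cx"]],[0,c["fy"],c["cy"]],[0,0,1.]])
def D(c): return np.array([float(c["k1"]),0,0,0])
def ray(c,uv):
    n=cv2.undistortPoints(np.array(uv,float).reshape(-1,1,2),K(c),D(c)).reshape(-1,2)
    return np.c_[n,np.ones(len(n))]
def on_z(c,uv,z):   # pixels -> world points at height z
    M=cv2.Rodrigues(c["rvec"])[0]; d=ray(c,uv)@M; o=-M.T@np.ravel(c["tvec"])
    return o+d*((np.broadcast_to(z,len(d))-o[2])/d[:,2])[:,None]
def by_depth(c,uv):
    M=cv2.Rodrigues(c["rvec"])[0]; uv=np.array(uv); z=c["depth"][uv[:,1].round().astype(int),uv[:,0].round().astype(int)]
    return (ray(c,uv)*z[:,None]-np.ravel(c["tvec"]))@M
def proj(c,P): return cv2.projectPoints(np.array(P,float).reshape(-1,1,3),c["rvec"],c["tvec"],K(c),D(c))[0].reshape(-1,2)
E
python3 - <<'E'
from h import *
c=dict(np.load("top0.npz"))
im=c["pixels"]
def crop(x0,y0,x1,y1,s): 
    return cv2.resize(im[y0:y1,x0:x1],None,fx=s,fy=s,interpolation=cv2.INTER_CUBIC)
cv2.imwrite("pics/c1.png",crop(310,185,470,305,5))
cv2.imwrite("pics/c2.png",crop(110,240,270,340,5))
# heights along cable & probes
uv=[(240,383),(300,388),(360,410),(430,425),(500,405),(560,350),(610,285),(185,355),(130,286),(203,274),(245,319),(220,262),(350,90),(400,250),(215,290)]
for u,p in zip(uv,by_depth(c,uv)): print(u,p.round(3))
E
```

```text
(240, 383) [ 0.236  0.147 -0.234]
(300, 388) [ 0.253 -0.015 -0.062]
(360, 410) [ 0.181 -0.151 -0.16 ]
(430, 425) [-0.058 -0.481 -0.896]
(500, 405) [ 0.009 -0.766 -0.905]
(560, 350) [ 0.22  -1.018 -0.895]
(610, 285) [ 0.459 -0.582  0.144]
(185, 355) [0.339 0.207 0.035]
(130, 286) [0.473 0.263 0.17 ]
(203, 274) [0.494 0.149 0.126]
(245, 319) [0.413 0.066 0.162]
(220, 262) [0.522 0.136 0.046]
(350, 90) [ 0.9   -0.137  0.001]
(400, 250) [ 0.544 -0.233 -0.001]
(215, 290) [0.466 0.146 0.045]
```

View pics/c1.png

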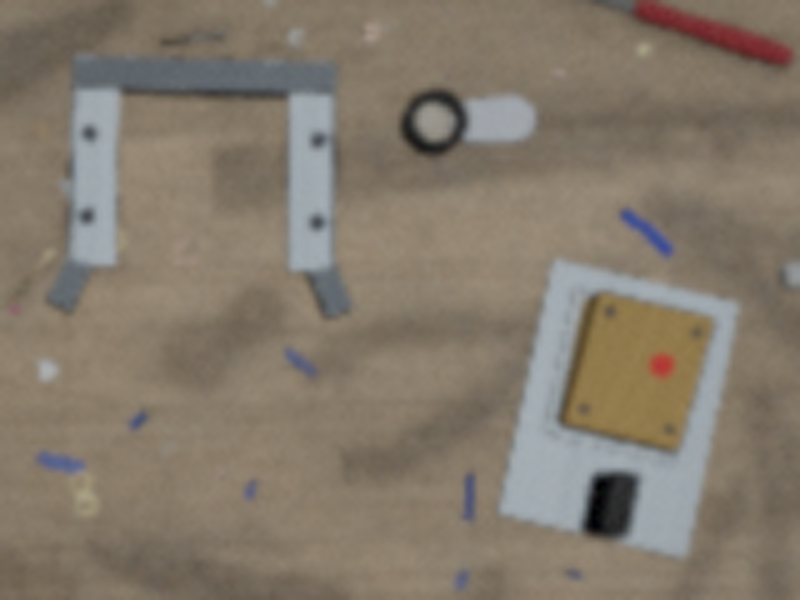

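View pics/c2.png

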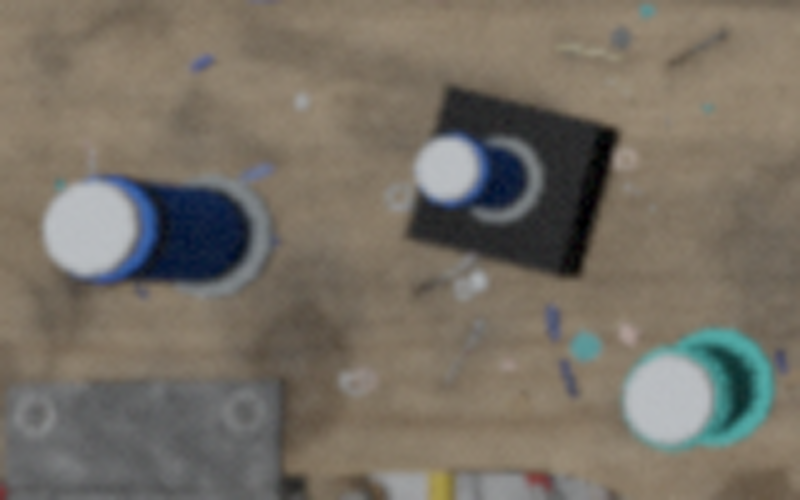

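The crops show the lips and mouth flares, the tray's corners and handle (its top at about (615,495) in the crop), the red dot at (662,366), and the probe's cap (450,170) and flange in the stand. Now to fit the poses.

```bash
cat > m.py <<'E'
from h import *
c=dict(np.load("top0.npz"))
def cr(p,o): return (np.array(p,float)+.5)/5-.5+np.array(o)
o1=(310,185);o2=(110,240)
def fit(L,W):  # 2D rigid fit local->world
    L=np.array(L,float);l0,w0=L.mean(0),W.mean(0);a=L-l0;b=W-w0
    th=np.arctan2((a[:,0]*b[:,1]-a[:,1]*b[:,0]).sum(),(a*b).sum())
    Rm=np.array([[np.cos(th),-np.sin(th)],[np.sin(th),np.cos(th)]]);t=w0-Rm@l0
    return t,th,(L@Rm.T+t-W)*1e3
W=on_z(c,cr([(120,88),(116,265),(289,93),(289,270)],o1),.015)[:,:2]
print("holder lips",W.round(4).tolist());print([x.round(4) for x in fit([(55,36),(-20,36),(55,-36),(-20,-36)]*np.array([.001]),W)])
W=on_z(c,cr([(73,86),(69,264),(335,92),(332,270)],o1),.015)[:,:2]
print("holder outer",W.round(4).tolist())
W=on_z(c,cr([(557,261),(738,303),(688,556),(501,514)],o1),.006)[:,:2]
t,th,r=fit(np.array([(55,40),(55,-40),(-55,-40),(-55,40)])*.001,W);print("tray",t.round(4),th.round(4),r.round(1))
print("dot",on_z(c,cr([(662,366)],o1),.0286).round(4)," exp",t+np.array([[np.cos(th),-np.sin(th)],[np.sin(th),np.cos(th)]])@[.018,-.008])
h=on_z(c,cr([(594,472),(638,475),(628,538),(585,530)],o1),.045);print("handle",h.mean(0).round(4),"exp",t-.042*np.array([np.cos(th),np.sin(th)]))
print("cap",on_z(c,cr([(450,170)],o2),.127).round(4),"flange",on_z(c,cr([(497,180)],o2),.05).round(4))
s=on_z(c,cr([(447,87),(617,129),(575,276),(407,237)],o2),[.045,.045,.0,.045]).round(4);print("stand corners",s)
d=c["depth"]; 
# depth-based handle top & probe cap
for n,p,o in(("handle",(610,500),o1),("cap",(450,170),o2),("lipL",(95,180),o1),("lipR",(312,180),o1),("tray",(530,470),o1)):
    u=cr([p],o);print(n,by_depth(c,u).round(4))
E
python3 m.py
```

```text
holder lips [[0.6459, -0.095], [0.571, -0.0916], [0.6424, -0.1659], [0.5674, -0.1635]]
[array([ 0.5892, -0.1283]), np.float64(-0.0437), array([[-0.2102,  0.3129],
       [-0.1826,  0.2116],
       [ 0.1904, -0.7111],
       [ 0.2024,  0.1866]])]
holder outer [[0.6472, -0.0753], [0.5718, -0.0721], [0.6424, -0.1852], [0.5671, -0.1814]]
tray [ 0.5079 -0.3014] -0.2508 [[ 0.9  1.1]
 [ 0.4 -1.1]
 [-1.1 -0.3]
 [-0.2  0.3]]
dot [[ 0.5231 -0.3133  0.0286]]  exp [ 0.52338359 -0.31357069]
handle [ 0.4672 -0.2859  0.045 ] exp [ 0.46724639 -0.2909297 ]
cap [[0.4947 0.1548 0.127 ]] flange [[0.495  0.1569 0.05  ]]
stand corners [[0.533  0.1786 0.045 ]
 [0.5148 0.1101 0.045 ]
 [0.4571 0.1364 0.    ]
 [0.4733 0.1939 0.045 ]]
handle [[ 0.4686 -0.2855  0.0449]]
cap [[0.4947 0.1547 0.1274]]
lipL [[ 0.4456 -0.0677  0.9479]]
lipR [[ 0.6055 -0.1745  0.0133]]
tray [[ 0.4828 -0.2625  0.004 ]]
```

```bash
cat > go.py <<'E'
# usage: go.py x y z yaw_deg(of tool y, world) ... -> tool-frame shift and turn from the present pose
import sys; from h import *; from bench import robot
s=robot.state();q=s["tcp_rot"];M=R.from_quat([q[1],q[2],q[3],q[0]]).as_matrix();p=s["tcp_pos"]
y0=np.degrees(np.arctan2(M[1,1],M[0,1]));print("t",round(s["clock"],2),"tcp",p.round(4),"yaw",y0.round(2),"zaxis",M[:,2].round(3),"F",np.round(s["force"],1),"open",round(s["opening"],4))
a=np.array(sys.argv[1:],float).reshape(-1,4)
for r in a: print(r,"->",(M.T@(r[:3]-p)).round(4),"turn",round(-np.radians((r[3]-y0+180)%360-180),4))
E
python3 go.py .40 .12 .25 75.6  .467 -.290 .15 75.6; python3 -c "
from h import *
c=dict(np.load('top0.npz'))
print(by_depth(c,[(35,180),(60,220),(404,210),(45,385),(240,217)]).round(3))"
```

```text
t 0.1 tcp [0.1591 0.526  0.2306] yaw 73.16 zaxis [-0.001 -0.001 -1.   ] F [ 1.1  0.2 -1.1] open 0.0857
[ 0.4   0.12  0.25 75.6 ] -> [-0.3482 -0.3188 -0.019 ] turn -0.0425
[ 0.467 -0.29   0.15  75.6  ] -> [-0.5311 -0.6917  0.0815] turn -0.0425
[[ 0.641  0.385  0.255]
 [ 0.588  0.382  0.186]
 [ 0.629 -0.244  0.004]
 [ 0.12   1.055 -0.902]
 [ 0.616  0.099  0.03 ]]
```

Call:
{"fn": "send_rows", "kwargs": {
  "motion": [
    [100,[-0.044,-0.04,-0.019],0],
    [100,[-0.348,-0.319,-0.019],-0.042],
    [100,[-0.348,-0.319,-0.019],-0.042],
    [100,[-0.348,-0.319,-0.019],-0.042],
    [100,[-0.348,-0.319,-0.019],-0.042],
    [100,[-0.348,-0.319,-0.019],-0.042],
    [100,[-0.348,-0.319,-0.019],-0.042],
    [100,[-0.348,-0.319,-0.019],-0.042]
  ]
}}

```text
clock: 1.1
tcp_pos: [0.4008, 0.1179, 0.2502]
tcp_rot: [0.0, 0.127, 0.992, -0.0]
force: [0.5, 0.9, 0.4]
opening: 0.0855
```

```bash
python3 go.py .467 -.290 .15 75.6
```

```text
t 1.1 tcp [0.4008 0.1179 0.2502] yaw 75.41 zaxis [ 0. -0. -1.] F [0.5 0.9 0.4] open 0.0855
[ 0.467 -0.29   0.15  75.6  ] -> [-0.1667 -0.3781  0.1003] turn -0.0032
```

Call:
{"fn": "send_rows", "kwargs": {
  "motion": [
    [100,[-0.167,-0.378,0.1],0],
    [100,[-0.167,-0.378,0.1],0],
    [100,[-0.167,-0.378,0.1],0],
    [100,[-0.167,-0.378,0.1],0],
    [100,[-0.167,-0.378,0.1],0],
    [100,[-0.167,-0.378,0.1],0],
    [100,[-0.167,-0.378,0.1],0],
    [100,[-0.167,-0.378,0.1],0]
  ]
}}

```text
clock: 2.1
tcp_pos: [0.4671, -0.2903, 0.1487]
tcp_rot: [-0.001, 0.128, 0.992, 0.0]
force: [-0.2, 1.1, -0.7]
opening: 0.0854
```

```bash
python3 - <<'E'
from h import *;from bench import robot
c=robot.capture("wrist");np.savez("w1.npz",**c);cv2.imwrite("pics/w1.png",c["pixels"])
# predicted handle top corners from tray pose
t=np.array([.5079,-.3014]);th=-.2508;ca,sa=np.cos(th),np.sin(th)
for x,y in((-29,6),(-29,-6),(-55,-6),(-55,6),(-42,0)):
    P=np.r_[t+np.array([ca*x-sa*y,sa*x+ca*y])*1e-3,.045];print((x,y),proj(c,P).round(1))
E
python3 go.py .467 -.29 .016 75.6
```

```text
(-29, 6) [[338.5 267.3]]
(-29, -6) [[320.  267.4]]
(-55, -6) [[319.4 228.9]]
(-55, 6) [[338.4 228.8]]
(-42, 0) [[329.1 248.4]]
t 2.15 tcp [ 0.4668 -0.2882  0.1491] yaw 75.43 zaxis [-0.002  0.002 -1.   ] F [-0.4  0.4 -0.1] open 0.0854
[ 4.67e-01 -2.90e-01  1.60e-02  7.56e+01] -> [-0.0009 -0.0018  0.1331] turn -0.003
```

View pics/w1.png

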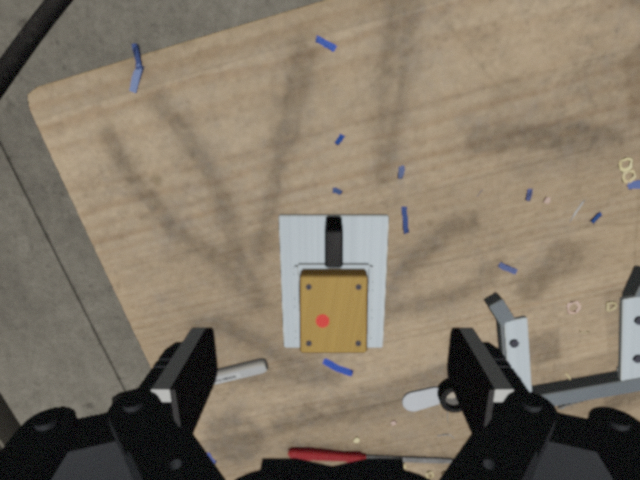

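The wrist view shows the handle (334,217–267) midway between the fingers and square with them, about 3 mm toward +y of where I predicted. I'll descend straight down and close.

Call:
{"fn": "send_rows", "kwargs": {
  "motion": [
    [100,[0,0,0.045],0],
    [100,[0,0,0.085],0],
    [100,[0,0,0.12],0],
    [100,[0,0,0.133],0],
    [0,[0,0,0.133],0],
    [0,[0,0,0.133],0],
    [0,[0,0,0.133],0],
    [0,[0,0,0.133],0]
  ]
}}

```text
clock: 3.15
tcp_pos: [0.468, -0.288, 0.0182]
tcp_rot: [0.001, 0.126, 0.992, -0.001]
force: [-0.6, -2.4, 1.6]
opening: 0.0127
```

Call:
{"fn": "send_rows", "kwargs": {
  "motion": [
    [0,[0,0,0],0],
    [0,[0,0,0],0],
    [0,[0,0,0],0],
    [0,[0,0,0],0]
  ]
}}

```text
clock: 3.65
tcp_pos: [0.4682, -0.2882, 0.0184]
tcp_rot: [0.001, 0.126, 0.992, -0.001]
force: [-1.5, -0.7, 6.4]
opening: 0.0111
```

```bash
python3 go.py .442 -.122 .016 87.5
```

```text
t 3.65 tcp [ 0.4682 -0.2882  0.0184] yaw 75.56 zaxis [ 0.001 -0.002 -1.   ] F [-1.5 -0.7  6.4] open 0.0111
[ 4.42e-01 -1.22e-01  1.60e-02  8.75e+01] -> [0.0668 0.1544 0.002 ] turn -0.2083
```

Call:
{"fn": "send_rows", "kwargs": {
  "motion": [
    [0,[0.004,0.01,-0.0005],-0.01],
    [0,[0.013,0.03,-0.0005],-0.04],
    [0,[0.024,0.055,-0.0005],-0.08],
    [0,[0.035,0.08,-0.0005],-0.12],
    [0,[0.045,0.105,-0.0005],-0.15],
    [0,[0.056,0.13,-0.0005],-0.18],
    [0,[0.064,0.148,-0.0005],-0.2],
    [0,[0.067,0.154,-0.0005],-0.208]
  ]
}}

```text
clock: 4.65
tcp_pos: [0.4398, -0.1199, 0.0176]
tcp_rot: [-0.001, 0.021, 1.0, 0.001]
force: [0.1, 1.4, 0.2]
opening: -0.0003
```

```bash
python3 go.py .5472 -.1265 .018 87.5;  python3 - <<'E'
from h import *;from bench import robot
c=robot.capture("top");np.savez("top1.npz",**c)
cv2.imwrite("pics/c3.png",cv2.resize(c["pixels"][185:305,300:460],None,fx=5,fy=5,interpolation=cv2.INTER_CUBIC))
E
```

```text
t 4.65 tcp [ 0.4398 -0.1199  0.0176] yaw 87.58 zaxis [-0.001  0.002 -1.   ] F [0.1 1.4 0.2] open -0.0003
[ 5.472e-01 -1.265e-01  1.800e-02  8.750e+01] -> [-0.1076 -0.0021 -0.0005] turn 0.0013
```

View pics/c3.png

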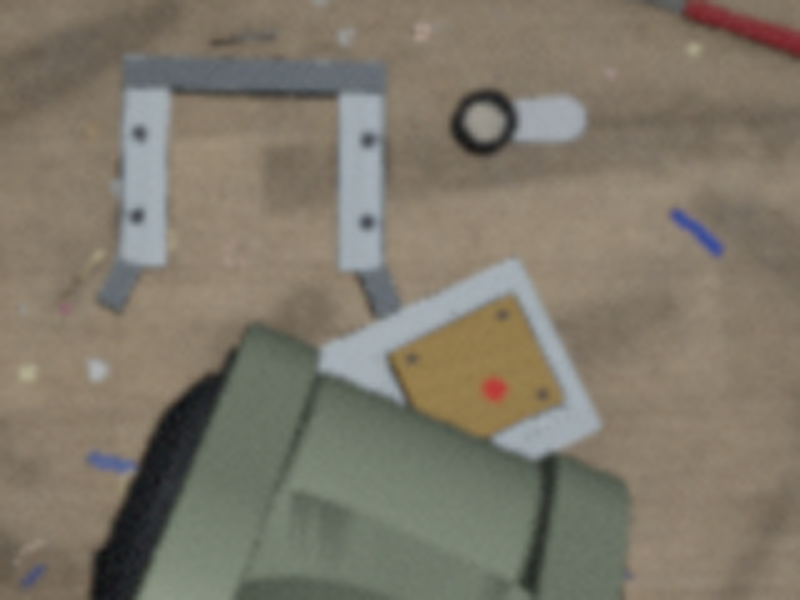

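The opening reads 0, so the handle slipped out. The crop shows the tray turned about −65°, with its far corners at (515,262) and (600,425) and the workpiece still in the pocket. I'll raise the arm and look again.

Call:
{"fn": "send_rows", "kwargs": {
  "motion": [
    [0,[0,0,-0.05],0],
    [30,[0.02,0,-0.11],0],
    [100,[0.02,0,-0.17],0],
    [100,[0.02,0,-0.19],0],
    [100,[0.02,0,-0.19],0]
  ]
}}

```text
clock: 5.32
tcp_pos: [0.4223, -0.1208, 0.2091]
tcp_rot: [0.002, 0.021, 1.0, -0.001]
force: [-0.2, -0.5, 0.6]
opening: 0.0722
```

```bash
python3 - <<'E'
from h import *;from bench import robot
c=robot.capture("wrist");np.savez("w2.npz",**c);cv2.imwrite("pics/w2.png",c["pixels"])
s=robot.state();print(s["tcp_pos"],s["tcp_rot"],"tcp px",proj(c,s["tcp_pos"]).round(1))
M=cv2.Rodrigues(c["rvec"])[0];print("cam",(-M.T@c["tvec"]).round(4),"axis",M[2].round(3))
E
```

```text
[ 0.42131049 -0.1203506   0.20755869] [3.52328964e-04 2.15234882e-02 9.99768281e-01 1.96962076e-05] tcp px [[329.9 325.5]]
cam [ 0.3398 -0.1159  0.3518] axis [ 0.322 -0.015 -0.947]
```

View pics/w2.png

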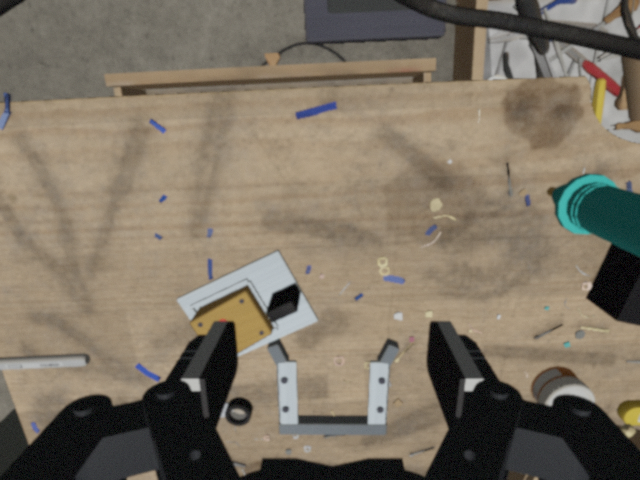

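```bash
cat > tray.py <<'E'
import sys;from h import *
c=dict(np.load(sys.argv[1]));u0,v0,u1,v1=map(int,sys.argv[2:6])
uv=np.array([(u,v) for v in range(v0,v1) for u in range(u0,u1)]);P=by_depth(c,uv)
px=c["pixels"][uv[:,1],uv[:,0]].astype(int)
def rect(m,n):
    if m.sum()<8: print(n,"few",m.sum());return
    r=cv2.minAreaRect((P[m][:,:2]*1000).astype(np.float32));print(n,m.sum(),"c",np.round(r[0],1),"size",np.round(r[1],1),"ang",round(r[2],1),"med",np.round(np.median(P[m],0)*1e3,1))
rect((P[:,2]>.041)&(P[:,2]<.05)&(px.max(1)<70),"handle top")
rect((P[:,2]>.015)&(P[:,2]<.05)&(px.max(1)<70),"handle all")
red=(px[:,2]>150)&(px[:,1]<80)&(px[:,0]<90);rect(red,"dot")
brass=(px[:,2]-px[:,0]>60)&(P[:,2]>.017);rect(brass,"brass")
plate=(px.min(1)>125)&(np.ptp(px,axis=1)<40)&(P[:,2]<.014);rect(plate,"plate")
E
python3 tray.py w2.npz 170 240 325 335; python3 tray.py w1.npz 265 200 400 365
python3 - <<'E'
from h import *
c=dict(np.load("w2.npz"));W=on_z(c,[(277,250),(318,320),(178,300)],.006);print(W.round(4))
b=W[0]-W[2];print(np.linalg.norm(W[0]-W[1]),np.linalg.norm(b),np.degrees(np.arctan2(-b[1],-b[0])))
x=(W[2]-W[0])/.11;print("centre",((W[1]+W[2])/2).round(4))
E
```

```text
handle top 370 c [ 497.2 -166.2] size [10.9 25.5] ang 24.0 med [ 496.2 -165.6   44.9]
handle all 745 c [ 498.3 -199.1] size [17.8 92.4] ang 2.5 med [ 494.2 -165.5   40.8]
dot few 1
brass 1764 c [ 448.2 -158.7] size [ 65.2 223.8] ang 52.2 med [ 511.  -208.    24.9]
plate 4379 c [ 496.1 -205. ] size [148.8  97.9] ang 87.3 med [ 491.4 -187.9    6.2]
handle top 602 c [ 467.6 -288.2] size [ 9.8 25.1] ang 75.7 med [ 466.8 -288.    45.1]
handle all 767 c [ 474.9 -291.9] size [37.3 41.6] ang 74.5 med [ 464.  -287.4   44.9]
dot 65 c [ 457.2 -292.1] size [  7.3 146.6] ang 73.9 med [ 524.3 -311.5   29.5]
brass 4862 c [ 469.1 -288.1] size [ 47.3 167.2] ang 75.0 med [ 521.6 -302.4   27.6]
plate 8194 c [ 515.6 -294.4] size [ 96.4 140.5] ang 75.7 med [ 487.5 -286.3    6.3]
[[ 0.4565 -0.1708  0.006 ]
 [ 0.5289 -0.1377  0.006 ]
 [ 0.5022 -0.2685  0.006 ]]
0.07956043252069636 0.10785780267575035 -64.90696126255882
centre [ 0.5156 -0.2031  0.006 ]
```

```bash
python3 go.py .4968 -.166 .09 25  .4968 -.166 .010 25; python3 -c "
from bench import robot;print(robot.state()['joints'])"
```

```text
t 5.38 tcp [ 0.4213 -0.1204  0.2076] yaw 87.53 zaxis [ 0.001  0.    -1.   ] F [ 0.5  0.4 -1.9] open 0.079
[ 0.4968 -0.166   0.09   25.    ] -> [-0.0773 -0.0424  0.1176] turn 1.0914
[ 4.968e-01 -1.660e-01  1.000e-02  2.500e+01] -> [-0.0772 -0.0424  0.1976] turn 1.0914
[-4.47251270e-01  1.38760474e-01 -5.03744567e-01  9.27665795e-01
  3.26887376e-04 -4.04200864e-01]
```

Call:
{"fn": "send_rows", "kwargs": {
  "motion": [
    [60,[-0.077,-0.042,0.03],0.18],
    [60,[-0.077,-0.042,0.06],0.36],
    [60,[-0.077,-0.042,0.09],0.54],
    [60,[-0.077,-0.042,0.117],0.72],
    [60,[-0.077,-0.042,0.117],0.9],
    [60,[-0.077,-0.042,0.117],1.08],
    [60,[-0.077,-0.042,0.117],1.091],
    [60,[-0.077,-0.042,0.117],1.091]
  ]
}}

```text
clock: 6.38
tcp_pos: [0.4954, -0.1655, 0.0897]
tcp_rot: [-0.001, 0.536, 0.844, -0.0]
force: [-0.4, -0.1, 1.3]
opening: 0.0508
```

```bash
python3 go.py .4968 -.166 .010 25
```

```text
t 6.38 tcp [ 0.4954 -0.1655  0.0897] yaw 25.13 zaxis [-0.002  0.001 -1.   ] F [-0.4 -0.1  1.3] open 0.0508
[ 4.968e-01 -1.660e-01  1.000e-02  2.500e+01] -> [-0.0012  0.0011  0.0797] turn 0.0023
```

Call:
{"fn": "send_rows", "kwargs": {
  "motion": [
    [60,[-0.001,0.001,0.04],0],
    [60,[-0.001,0.001,0.07],0],
    [60,[-0.001,0.001,0.08],0],
    [60,[-0.001,0.001,0.08],0],
    [0,[-0.001,0.001,0.08],0],
    [0,[-0.001,0.001,0.08],0],
    [0,[-0.001,0.001,0.08],0],
    [0,[-0.001,0.001,0.08],0]
  ]
}}

```text
clock: 7.38
tcp_pos: [0.4981, -0.1671, 0.012]
tcp_rot: [0.001, 0.538, 0.843, -0.0]
force: [-1.4, -1.0, 6.3]
opening: 0.0112
```

Call:
{"fn": "send_rows", "kwargs": {
  "motion": [
    [0,[0,0,0],0],
    [0,[0,0,0],0],
    [0,[0,0,0],0],
    [0,[0,0,0],0]
  ]
}}

```text
clock: 7.88
tcp_pos: [0.4981, -0.1671, 0.012]
tcp_rot: [0.001, 0.538, 0.843, -0.0]
force: [-0.8, -0.6, 6.9]
opening: 0.0113
```

```bash
python3 go.py .4968 -.166 .010 25;python3 - <<'E'
from h import *;from bench import robot
c=robot.capture("wrist");np.savez("w3.npz",**c)
d=robot.capture("side");p=proj(d,[.497,-.166,.03])[0].astype(int);print(p)
a=cv2.resize(d["pixels"][p[1]-50:p[1]+50,p[0]-60:p[0]+60],(480,400),interpolation=cv2.INTER_CUBIC)
cv2.imwrite("pics/b3.png",np.hstack([a,cv2.resize(c["pixels"],None,fx=.5,fy=.5)[:,:].copy() if 0 else cv2.resize(c["pixels"][230:430,240:400],(320,400))]))
E
```

```text
t 7.88 tcp [ 0.4981 -0.1671  0.012 ] yaw 24.96 zaxis [ 0.002 -0.001 -1.   ] F [-0.8 -0.6  6.9] open 0.0113
[ 4.968e-01 -1.660e-01  1.000e-02  2.500e+01] -> [ 0.0016 -0.0008  0.002 ] turn -0.0007
[296 271]
```

View pics/b3.png

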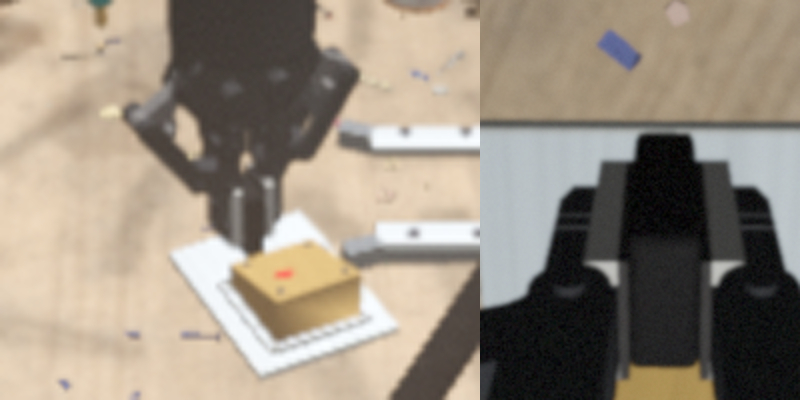

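The side view shows the tray handle properly between the pads. I'll back off slowly, clear of the mouth, watching the grip.

```bash
python3 go.py .42 -.17 .0115 25 
```

```text
t 7.97 tcp [ 0.4981 -0.1671  0.012 ] yaw 24.96 zaxis [ 0.002 -0.001 -1.   ] F [-0.6  0.1  6.3] open 0.0112
[ 4.20e-01 -1.70e-01  1.15e-02  2.50e+01] -> [ 0.0303 -0.0721  0.0003] turn -0.0006
```

Call:
{"fn": "send_rows", "kwargs": {
  "motion": [
    [0,[0.001,-0.002,-0.001],0],
    [0,[0.004,-0.008,-0.0015],0],
    [0,[0.008,-0.018,-0.0015],0],
    [0,[0.013,-0.03,-0.0015],0],
    [0,[0.018,-0.042,-0.0015],0],
    [0,[0.023,-0.054,-0.0015],0],
    [0,[0.028,-0.066,-0.0015],0],
    [0,[0.03,-0.072,-0.0015],0]
  ]
}}

```text
clock: 8.98
tcp_pos: [0.4184, -0.1695, 0.0123]
tcp_rot: [-0.0, 0.538, 0.843, 0.0]
force: [1.4, -0.2, -4.6]
opening: 0.0115
```

```bash
python3 - <<'E'
from bench import robot;import numpy as np
c=robot.capture("wrist");np.savez("w4.npz",**c);c=robot.capture("top");np.savez("top4.npz",**c)
E
python3 go.py .42 -.17 .0115 87.5
```

```text
t 9.07 tcp [ 0.4183 -0.1696  0.0122] yaw 24.93 zaxis [-0.001  0.    -1.   ] F [-0.4  0.  -3. ] open 0.0115
[ 4.20e-01 -1.70e-01  1.15e-02  8.75e+01] -> [-0.0011  0.0013  0.0007] turn -1.0921
```

Grip held. Now turn the tray in line with the holder, slowly.

Call:
{"fn": "send_rows", "kwargs": {
  "motion": [
    [0,[0,0,0.001],-0.05],
    [0,[0,0,0.001],-0.17],
    [0,[0,0,0.001],-0.32],
    [0,[0,0,0.001],-0.48],
    [0,[0,0,0.001],-0.64],
    [0,[0,0,0.001],-0.8],
    [0,[0,0,0.001],-0.95],
    [0,[0,0,0.001],-1.05]
  ]
}}

```text
clock: 10.07
tcp_pos: [0.4211, -0.1707, 0.012]
tcp_rot: [0.001, 0.041, 0.999, -0.001]
force: [1.4, -2.1, -0.1]
opening: 0.0111
```

Call:
{"fn": "send_rows", "kwargs": {
  "motion": [
    [0,[0,0,0],-0.042],
    [0,[0,0,0],-0.042]
  ]
}}

```text
clock: 10.32
tcp_pos: [0.421, -0.1705, 0.012]
tcp_rot: [0.001, 0.022, 1.0, -0.001]
force: [1.2, -0.3, 3.2]
opening: 0.0113
```

```bash
python3 - <<'E'
from bench import robot;import numpy as np,cv2
c=robot.capture("top");np.savez("top5.npz",**c)
cv2.imwrite("pics/c5.png",cv2.resize(c["pixels"][185:305,300:460],None,fx=5,fy=5,interpolation=cv2.INTER_CUBIC))
E
python3 go.py .442 -.122 .0115 87.5
```

```text
t 10.38 tcp [ 0.421  -0.1705  0.012 ] yaw 87.51 zaxis [ 0.002 -0.002 -1.   ] F [ 2.6 -1.9  3.7] open 0.011
[ 4.42e-01 -1.22e-01  1.15e-02  8.75e+01] -> [-0.0189  0.0494  0.0004] turn 0.0002
```

View pics/c5.png

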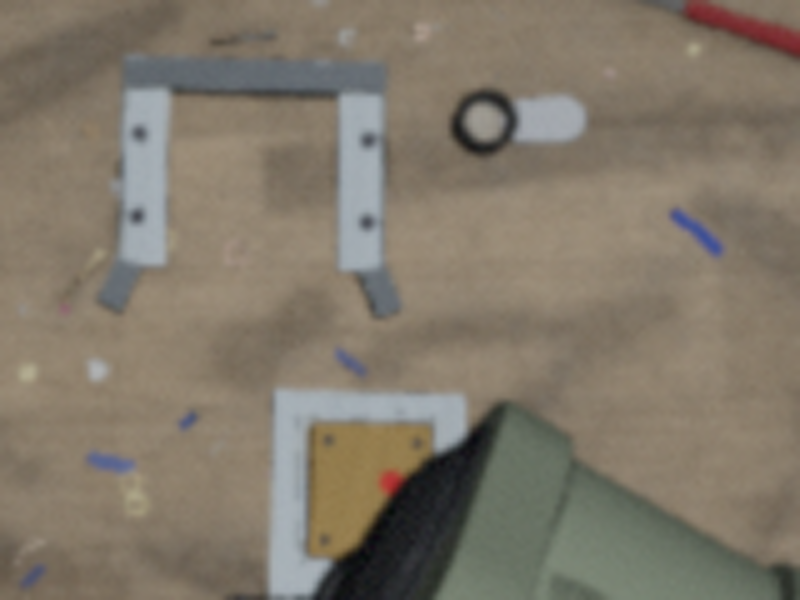

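The tray is parallel to the holder, front corners at (275,390) and (466,396). Next: the offset needed to line it up.

```bash
python3 - <<'E'
from h import *
c=dict(np.load("top5.npz"));o=(300,185)
f=lambda p,z:on_z(c,(np.array(p,float)+.5)/5-.5+np.array(o),z)[:,:2]
h=f([(170,88),(166,265),(338,93),(338,270)],.015);t=f([(275,390),(466,396)],.006)
th=-.0437;X=np.array([np.cos(th),np.sin(th)]);Y=np.array([-X[1],X[0]])
L=(h-[.5892,-.1283]);print("lips in holder",(np.c_[L@X,L@Y]*1e3).round(1));T=t-[.5892,-.1283];print("tray front",(np.c_[T@X,T@Y]*1e3).round(1))
g=np.array([.421,-.1705])-[.5892,-.1283];print("tcp",(g@X*1e3).round(1),(g@Y*1e3).round(1))
E
```

```text
lips in holder [[ 55.2  35.7]
 [-19.8  35.8]
 [ 54.8 -34.8]
 [-20.2 -35.7]]
tray front [[-70.1 -10.9]
 [-70.8 -90.7]]
tcp -166.2 -49.5
```

Call:
{"fn": "send_rows", "kwargs": {
  "motion": [
    [0,[0,0.003,0],0],
    [0,[0,0.011,0],0],
    [0,[0,0.021,0],0],
    [0,[0,0.031,0],0],
    [0,[0,0.041,0],0],
    [0,[0,0.048,0],0],
    [0,[0,0.0505,0],0],
    [0,[-0.002,0.0505,0],0]
  ]
}}

```text
clock: 11.38
tcp_pos: [0.4225, -0.1196, 0.0119]
tcp_rot: [-0.001, 0.022, 1.0, -0.001]
force: [-7.4, -2.3, 16.3]
opening: 0.011
```

Call:
{"fn": "send_rows", "kwargs": {
  "motion": [
    [0,[-0.006,0,0],0],
    [0,[-0.016,0,0],0],
    [0,[-0.028,0,0],0],
    [0,[-0.04,0,0],0],
    [0,[-0.052,0,0],0],
    [0,[-0.064,0,0],0],
    [0,[-0.072,0,0],0],
    [0,[-0.076,0,0],0]
  ]
}}

```text
clock: 12.38
tcp_pos: [0.4982, -0.1221, 0.0119]
tcp_rot: [-0.001, 0.022, 1.0, -0.0]
force: [-7.7, 0.4, 16.7]
opening: 0.0112
```

```bash
python3 - <<'E'
from bench import robot;import numpy as np,cv2
s=robot.state();th=-.0437;X=np.array([np.cos(th),np.sin(th)]);g=s["tcp_pos"][:2]-[.5892,-.1283]
print("tcp in holder",g@X,g@[-X[1],X[0]],s["tcp_pos"],s["force"],s["opening"])
E
```

```text
tcp in holder -0.09122147164056943 0.0022407130216542167 [ 0.4981635  -0.12207632  0.01193993] [-7.65809572  0.35517091 16.7400082 ] 0.01118886485169311
```

Call:
{"fn": "send_rows", "kwargs": {
  "motion": [
    [0,[-0.004,0,-0.001],0],
    [0,[-0.013,0,-0.0012],0],
    [0,[-0.023,0,-0.0012],0],
    [0,[-0.033,0,-0.0012],0],
    [0,[-0.041,0,-0.0012],0],
    [0,[-0.046,0,-0.0012],0],
    [0,[-0.048,0,-0.0012],0],
    [0,[-0.0485,0,-0.0012],0]
  ]
}}

```text
clock: 13.38
tcp_pos: [0.5479, -0.1245, 0.0123]
tcp_rot: [-0.0, 0.021, 1.0, 0.0]
force: [-0.2, -0.2, -3.2]
opening: 0.0112
```

Call:
{"fn": "send_rows", "kwargs": {
  "motion": [
    [0,[-0.001,0,0],0],
    [0,[-0.0015,0,0],0]
  ]
}}

```text
clock: 13.62
tcp_pos: [0.5485, -0.1245, 0.0123]
tcp_rot: [-0.001, 0.021, 1.0, 0.0]
force: [-3.6, -0.3, -1.1]
opening: 0.0111
```

Call:
{"fn": "send_rows", "kwargs": {
  "motion": [
    [0,[-0.001,0,0],0],
    [0,[-0.002,0,0],0],
    [0,[-0.002,0,0],0]
  ]
}}

```text
clock: 14.0
tcp_pos: [0.5484, -0.1245, 0.0122]
tcp_rot: [-0.003, 0.022, 1.0, 0.0]
force: [-9.7, 1.3, 4.4]
opening: 0.0112
```

```bash
python3 - <<'E'
from bench import robot;import numpy as np,cv2
c=robot.capture("top");np.savez("top6.npz",**c)
a=cv2.resize(c["pixels"][190:265,310:390],(480,450),interpolation=cv2.INTER_CUBIC)
d=robot.capture("side");b=cv2.resize(d["pixels"][230:305,300:380],(320,300),interpolation=cv2.INTER_CUBIC)
cv2.imwrite("pics/c6.png",np.hstack([a,np.vstack([b,b*0])[:450]]))
E
```

```text
(no output)
```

View pics/c6.png

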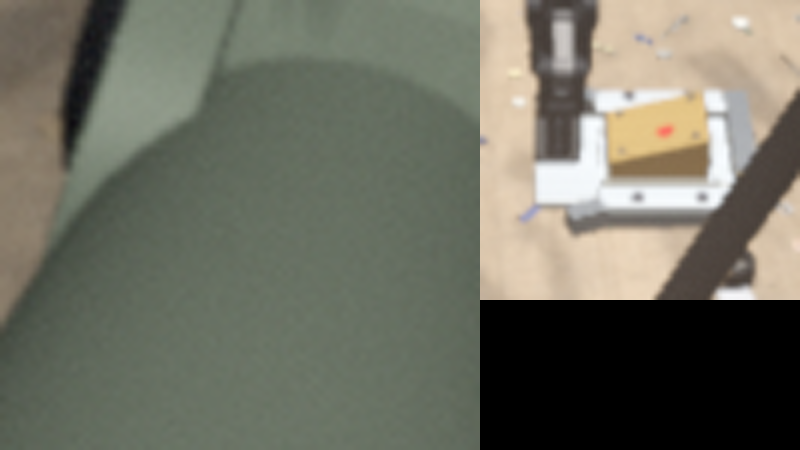

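The side view shows the tray in the slot against the stop, and the push force rises with no further motion, so it is home. I'll ease off and release.

Call:
{"fn": "send_rows", "kwargs": {
  "motion": [
    [0,[0.0015,0,0],0],
    [35,[0.0015,0,0],0],
    [35,[0.0015,0,0],0],
    [35,[0.0015,0,-0.02],0],
    [35,[0.0015,0,-0.08],0],
    [60,[0.0015,0,-0.14],0],
    [60,[0.0015,0,-0.2],0],
    [60,[0.0015,0,-0.2],0]
  ]
}}

```text
clock: 15.1
tcp_pos: [0.5542, -0.126, 0.2187]
tcp_rot: [0.006, 0.021, 1.0, -0.002]
force: [0.1, -1.2, 0.1]
opening: 0.0511
```

```bash
python3 go.py .495 .155 .2 87.5 .495 .155 .078 87.5
```

```text
t 15.1 tcp [ 0.5542 -0.126   0.2187] yaw 87.56 zaxis [ 0.012 -0.004 -1.   ] F [ 0.1 -1.2  0.1] open 0.0511
[ 0.495  0.155  0.2   87.5  ] -> [0.0713 0.2783 0.0168] turn 0.001
[4.95e-01 1.55e-01 7.80e-02 8.75e+01] -> [0.0728 0.2787 0.1388] turn 0.001
```

Call:
{"fn": "send_rows", "kwargs": {
  "motion": [
    [60,[0.07,0.278,0.01],0],
    [60,[0.07,0.278,0.01],0],
    [60,[0.07,0.278,0.01],0],
    [60,[0.07,0.278,0.01],0],
    [60,[0.07,0.278,0.01],0],
    [60,[0.07,0.278,0.01],0],
    [60,[0.07,0.278,0.01],0]
  ]
}}

```text
clock: 15.98
tcp_pos: [0.4922, 0.1558, 0.2021]
tcp_rot: [-0.0, 0.021, 1.0, -0.0]
force: [0.2, -0.1, -0.4]
opening: 0.0514
```

```bash
python3 - <<'E'
from h import *;from bench import robot
c=robot.capture("wrist");np.savez("w7.npz",**c);cv2.imwrite("pics/w7.png",c["pixels"])
t=robot.capture("top");np.savez("top7.npz",**t)
def clus(c,n,z0,z1,b):
    uv=np.array([(u,v) for v in range(480) for u in range(640)]);P=by_depth(c,uv)
    m=(P[:,2]>z0)&(P[:,2]<z1)&(abs(P[:,0]-b[0])<b[2])&(abs(P[:,1]-b[1])<b[2]);
    px=c["pixels"][uv[:,1],uv[:,0]].astype(int);
    for k,mm in(("white",m&(px.min(1)>110)),("blue",m&(px[:,0]-px[:,2]>40))):
        if mm.sum()>8: r=cv2.minEnclosingCircle((P[mm][:,:2]*1e3).astype(np.float32));print(n,k,mm.sum(),np.round(r[0],1),round(r[1],1),np.median(P[mm],0).round(4))
clus(c,"w",.12,.135,(.495,.155,.03));clus(t,"t",.12,.135,(.495,.155,.03))
# tray check in top
th=-.0437
def w(x,y,z): return [.5892+np.cos(th)*x-np.sin(th)*y,-.1283+np.sin(th)*x+np.cos(th)*y,z]
uv=np.array([(u,v) for v in range(190,270) for u in range(310,400)]);px=t["pixels"][uv[:,1],uv[:,0]].astype(int)
r=(px[:,2]>130)&(px[:,1]<90)&(px[:,0]<90);print("dot px",uv[r].mean(0),r.sum(),"pred",proj(t,[w(.018,-.008,.0286)]),"world",on_z(t,[uv[r].mean(0)],.0286).round(4))
E
python3 go.py .495 .155 .078 87.5
```

```text
w white 1135 [497.3 157.7] 12.3 [0.4956 0.1579 0.1271]
w blue 193 [495.8 157.8] 12.6 [0.4873 0.1578 0.1208]
dot px [353.38461538 219.38461538] 13 pred [[354.61204286 219.02962279]] world [[ 0.6061 -0.1345  0.0286]]
t 16.07 tcp [0.4924 0.1551 0.2023] yaw 87.46 zaxis [-0. -0. -1.] F [ 0.4 -0.2 -0.3] open 0.0513
[4.95e-01 1.55e-01 7.80e-02 8.75e+01] -> [-2.600e-03  1.000e-04  1.243e-01] turn -0.0007
```

Call:
{"fn": "send_rows", "kwargs": {
  "motion": [
    [60,[-0.0036,0.0016,0.04],0],
    [60,[-0.0036,0.0016,0.08],0],
    [60,[-0.0036,0.0016,0.11],0],
    [60,[-0.0036,0.0016,0.123],0],
    [0,[-0.0036,0.0016,0.123],0],
    [0,[-0.0036,0.0016,0.123],0],
    [0,[-0.0036,0.0016,0.123],0],
    [0,[-0.0036,0.0016,0.123],0]
  ]
}}

```text
clock: 17.08
tcp_pos: [0.4963, 0.1576, 0.0802]
tcp_rot: [0.001, 0.021, 1.0, 0.0]
force: [-0.2, 0.4, 1.8]
opening: 0.0247
```

Call:
{"fn": "send_rows", "kwargs": {
  "motion": [
    [0,[0,0,0],0],
    [0,[0,0,0],0],
    [0,[0,0,-0.004],0],
    [0,[0,0,-0.01],0],
    [0,[0,0,-0.014],0],
    [0,[0,0,-0.014],0]
  ]
}}

```text
clock: 17.82
tcp_pos: [0.4959, 0.1575, 0.0938]
tcp_rot: [0.0, 0.021, 1.0, 0.0]
force: [-1.0, 0.2, -1.2]
opening: 0.0245
```

```bash
python3 go.py .495 .155 .078 87.5
```

```text
t 17.82 tcp [0.4959 0.1575 0.0938] yaw 87.55 zaxis [ 0.001  0.    -1.   ] F [-1.   0.2 -1.2] open 0.0245
[4.95e-01 1.55e-01 7.80e-02 8.75e+01] -> [ 0.0008 -0.0026  0.0158] turn 0.0009
```

Probe gripped (its weight shows in the force) and lifted 14 mm, nose still about 10 mm in the hole. The tool can't tilt, so I'll lean the probe in the grip against the hole's rim.

Call:
{"fn": "send_rows", "kwargs": {
  "motion": [
    [0,[0.003,0,0],0],
    [0,[0.006,0,0],0],
    [0,[0.008,0,0],0],
    [0,[0.01,0,0],0],
    [0,[0.01,0,0],0]
  ]
}}

```text
clock: 18.45
tcp_pos: [0.4901, 0.1578, 0.0946]
tcp_rot: [0.004, 0.022, 1.0, -0.0]
force: [9.2, -0.3, -4.8]
opening: 0.0246
```

```bash
python3 go.py .495 .155 .078 87.5; python3 -c "
from bench import robot;print(robot.state()['moment'])"
```

```text
t 18.45 tcp [0.4901 0.1578 0.0946] yaw 87.52 zaxis [ 0.009 -0.001 -1.   ] F [ 9.2 -0.3 -4.8] open 0.0246
[4.95e-01 1.55e-01 7.80e-02 8.75e+01] -> [-0.0048 -0.0025  0.0166] turn 0.0003
[-0.23334028 -2.36690751  0.00403858]
```

Call:
{"fn": "send_rows", "kwargs": {
  "motion": [
    [0,[0.003,0,0],0],
    [0,[0.006,0,0],0],
    [0,[0.009,0,0],0],
    [0,[0.012,0,0],0],
    [0,[0.012,0,0],0]
  ]
}}

```text
clock: 19.08
tcp_pos: [0.4777, 0.1583, 0.0948]
tcp_rot: [0.004, 0.022, 1.0, -0.0]
force: [7.5, -1.3, -1.9]
opening: 0.0251
```

```bash
python3 go.py .495 .155 .078 87.5; python3 -c "
from bench import robot;print(robot.state()['moment'])"
```

```text
t 19.07 tcp [0.4777 0.1583 0.0948] yaw 87.52 zaxis [ 0.008 -0.001 -1.   ] F [ 7.5 -1.3 -1.9] open 0.0251
[4.95e-01 1.55e-01 7.80e-02 8.75e+01] -> [-0.0173 -0.0025  0.0169] turn 0.0003
[-0.27990506 -1.94616654  0.01189082]
```

Call:
{"fn": "send_rows", "kwargs": {
  "motion": [
    [0,[0.002,0,0],0],
    [0,[0.003,0,0],0],
    [0,[0.003,0,0],0],
    [0,[0,0,-0.01],0],
    [0,[0,0,-0.04],0],
    [0,[0,0,-0.09],0],
    [0,[0,0,-0.12],0],
    [0,[0,0,-0.12],0]
  ]
}}

```text
clock: 20.08
tcp_pos: [0.4746, 0.1588, 0.2157]
tcp_rot: [0.002, 0.021, 1.0, 0.0]
force: [0.5, -0.2, -1.9]
opening: 0.025
```

```bash
python3 go.py .495 .155 .078 87.5; python3 - <<'E'
from h import *;from bench import robot
s=robot.state();c=robot.capture("side");np.savez("s8.npz",**c)
g=s["tcp_pos"]+[0,0,.019];p=proj(c,g)[0];print("grasp px",p)
x,y=int(p[0]),int(p[1]);print("crop origin",x-70,y-60)
cv2.imwrite("pics/s8.png",cv2.resize(c["pixels"][y-60:y+60,x-70:x+90],(800,600),interpolation=cv2.INTER_CUBIC))
E
```

```text
t 20.07 tcp [0.4746 0.1588 0.2157] yaw 87.56 zaxis [ 0.004  0.001 -1.   ] F [ 0.5 -0.2 -1.9] open 0.025
[4.95e-01 1.55e-01 7.80e-02 8.75e+01] -> [-0.0201 -0.003   0.1378] turn 0.0011
grasp px [282.24954469 126.01917492]
crop origin 212 66
```

View pics/s8.png

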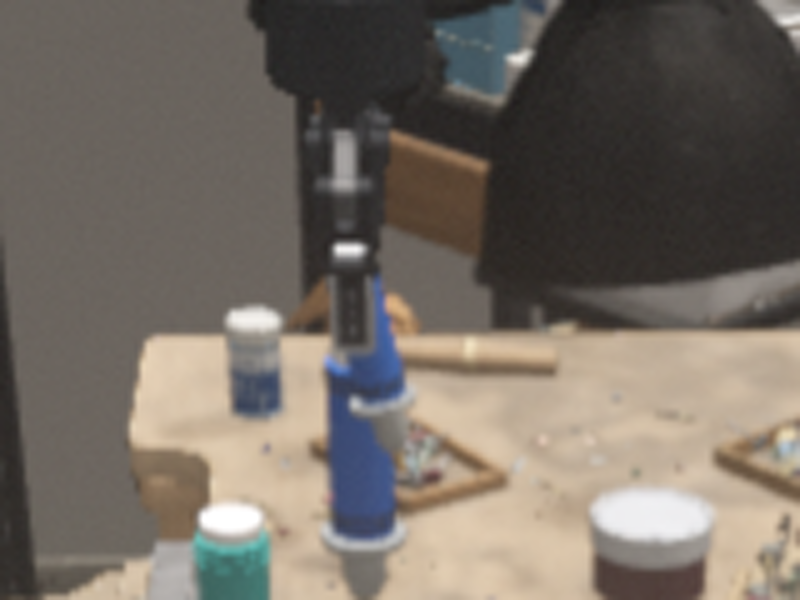

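```bash
cat > ang.py <<'E'
from h import *;from scipy.optimize import least_squares
def fit(c,g,tilt0=15,ret=False):
    """barrel axis from depth points of blue surface; g grasp point; returns unit axis"""
    uv=np.array([(u,v) for v in range(480) for u in range(640)]);P=by_depth(c,uv);px=c["pixels"][uv[:,1],uv[:,0]].astype(int)
    m=(px[:,0]-px[:,2]>40)&(np.linalg.norm(P-g,axis=1)<.075)&(abs(P[:,1]-g[1])<.022);Q=P[m]
    def res(p):
        d=np.array([p[2],p[3],1]);d/=np.linalg.norm(d);w=Q-(g+[p[0],p[1],0]);return np.linalg.norm(w-np.outer(w@d,d),axis=1)-.013
    r=least_squares(res,[0,0,-np.tan(np.radians(tilt0)),0],loss="soft_l1",f_scale=.001)
    d=np.r_[r.x[2:],1];d/=np.linalg.norm(d);print("n",m.sum(),"off mm",(r.x[:2]*1e3).round(1),"axis",d.round(4),"tilt",np.degrees(np.arccos(d[2])).round(2),"rms mm",(1e3*np.sqrt((r.fun**2).mean())).round(2),"z range",Q[:,2].min().round(3),Q[:,2].max().round(3))
    th=-.0437;n=np.array([-np.sin(np.radians(15))*np.cos(th),-np.sin(np.radians(15))*np.sin(th),np.cos(np.radians(15))]);print("error deg",np.degrees(np.arccos(n@d)).round(2))
    return d,g+[r.x[0],r.x[1],0],Q
E
python3 - <<'E'
from ang import *;from bench import robot
s=robot.state();g=s["tcp_pos"]+[0,0,.019]
fit(dict(np.load("s8.npz")),g)
w=robot.capture("wrist");np.savez("w8.npz",**w);t=robot.capture("top");np.savez("top8.npz",**t)
for c in(w,t):
    try: fit(c,g)
    except Exception as e: print(e)
c=dict(np.load("s8.npz"))
for a in(8,11,13,15,17,19):
    d=R.from_euler("z",-.0437).apply([-np.sin(np.radians(a)),0,np.cos(np.radians(a))]);o=g-.054*d
    print(a,((proj(c,[o,o-.024*d,o-.038*d])-[212,66])*5).round(0).tolist())
E
```

```text
n 109 off mm [3.3 1. ] axis [-0.2175  0.0067  0.976 ] tilt 12.57 rms mm 1.78 z range 0.189 0.248
error deg 2.44
n 3111 off mm [3.1 0.9] axis [-0.1905  0.0118  0.9816] tilt 11.0 rms mm 0.66 z range 0.194 0.26
error deg 4.0
n 28 off mm [-0.8 -1.7] axis [-0.2272 -0.0433  0.9729] tilt 13.37 rms mm 0.38 z range 0.194 0.217
error deg 3.63
8 [[367.0, 406.0], [375.0, 450.0], [379.0, 475.0]]
11 [[373.0, 405.0], [383.0, 449.0], [388.0, 474.0]]
13 [[376.0, 405.0], [388.0, 448.0], [395.0, 473.0]]
15 [[380.0, 404.0], [393.0, 447.0], [401.0, 471.0]]
17 [[383.0, 403.0], [398.0, 445.0], [407.0, 470.0]]
19 [[387.0, 402.0], [403.0, 444.0], [413.0, 468.0]]
```

The crop shows the probe leaning in the grip: flange at (381,405), nose end at (393,455). The fits give a tilt of 11–13°, about 2.4–4° from square (limit 7.4°), which is acceptable. Now the tip position along the axis.

```bash
python3 - <<'E'
from ang import *;from bench import robot
s=robot.state();g=s["tcp_pos"]+[0,0,.019];print(s["tcp_pos"])
for n in("w8","s8"):
    c=dict(np.load(n+".npz"));d,A,_=fit(c,g)
    uv=np.array([(u,v) for v in range(480) for u in range(640)]);P=by_depth(c,uv);px=c["pixels"][uv[:,1],uv[:,0]].astype(int)
    w=P-A;t=w@d;r=np.linalg.norm(w-np.outer(t,d),axis=1)
    for lo in range(-110,45,4):
        m=(t*1e3>=lo)&(t*1e3<lo+4)&(r<.024)
        if m.sum()>2: print(lo,m.sum(),"r50/95",np.percentile(r[m]*1e3,[50,95]).round(1),"bgr",np.median(px[m],0))
E
```

```text
[0.47239025 0.15825762 0.21220008]
n 3111 off mm [4.5 1.2] axis [-0.1905  0.0118  0.9816] tilt 11.0 rms mm 0.66 z range 0.194 0.26
error deg 4.0
-54 32 r50/95 [16.3 16.6] bgr [102.5 116.  126. ]
-50 794 r50/95 [14.6 16.4] bgr [171. 170. 166.]
-46 45 r50/95 [13.  14.9] bgr [138. 133. 129.]
-42 101 r50/95 [13.  13.3] bgr [92. 88. 83.]
-38 231 r50/95 [12.9 13.4] bgr [63. 42. 35.]
-34 121 r50/95 [12.7 13. ] bgr [73. 40. 22.]
-30 123 r50/95 [12.7 13.1] bgr [75. 41. 20.]
-26 129 r50/95 [12.8 13.1] bgr [75. 40. 20.]
-22 150 r50/95 [12.9 13.2] bgr [75. 40. 20.]
-18 168 r50/95 [13.  16.5] bgr [75. 41. 22.]
-14 220 r50/95 [13.1 21.2] bgr [75. 41. 21.]
-10 393 r50/95 [14.  23.7] bgr [74. 42. 26.]
-6 469 r50/95 [16.2 23.7] bgr [72. 40. 24.]
-2 533 r50/95 [18.9 23.6] bgr [72. 40. 24.]
2 567 r50/95 [18.6 23.4] bgr [71. 41. 25.]
6 627 r50/95 [18.4 23.2] bgr [71. 40. 24.]
10 533 r50/95 [19.2 23.5] bgr [60. 37. 26.]
14 753 r50/95 [17.  22.8] bgr [44. 36. 31.]
18 1500 r50/95 [14.  20.5] bgr [72. 66. 63.]
22 1506 r50/95 [13.3 20.4] bgr [177. 125.  88.]
26 3305 r50/95 [ 9.6 19.6] bgr [233. 232. 230.]
30
[... 904 characters left out ...]
1 r50/95 [12.5 17.7] bgr [127.  81.  63.]
-30 21 r50/95 [13.1 17.1] bgr [131.  81.  61.]
-26 18 r50/95 [12.  14.8] bgr [124.5  81.5  61.5]
-22 16 r50/95 [12.8 14.1] bgr [128.   95.   74.5]
-18 10 r50/95 [12.9 14.8] bgr [138.  100.   90.5]
-14 14 r50/95 [18.4 22.2] bgr [104.   96.5  96. ]
-10 15 r50/95 [14.3 23.9] bgr [135.  99.  88.]
-6 9 r50/95 [19.5 23.2] bgr [87. 89. 77.]
-2 11 r50/95 [17.4 24. ] bgr [110. 102.  92.]
2 12 r50/95 [17.1 23.8] bgr [104.5 100.   94. ]
6 10 r50/95 [21.3 23.2] bgr [91.5 94.5 93. ]
10 6 r50/95 [17.9 23.7] bgr [104. 100.  81.]
14 15 r50/95 [19.8 23.3] bgr [ 96.  92. 100.]
18 5 r50/95 [21.6 23.8] bgr [ 98. 100. 103.]
30 6 r50/95 [ 4.8 19.4] bgr [225.5 226.  227.5]
```

```bash
python3 go.py .579 -.136 .205 87.5  .579 -.136 .13 87.5
```

```text
t 20.23 tcp [0.4724 0.1583 0.2122] yaw 87.55 zaxis [-0.003 -0.    -1.   ] F [ 0.4 -0.4 -1.5] open 0.0249
[ 0.579 -0.136  0.205 87.5  ] -> [-0.1191 -0.2894  0.007 ] turn 0.0009
[ 0.579 -0.136  0.13  87.5  ] -> [-0.1193 -0.2894  0.082 ] turn 0.0009
```

Call:
{"fn": "send_rows", "kwargs": {
  "motion": [
    [0,[-0.01,-0.025,0],0],
    [0,[-0.03,-0.075,0],0],
    [0,[-0.05,-0.125,0],0],
    [0,[-0.07,-0.175,0],0],
    [0,[-0.09,-0.225,0],0],
    [0,[-0.11,-0.268,0.02],0],
    [0,[-0.119,-0.286,0.05],0],
    [0,[-0.119,-0.289,0.07],0]
  ]
}}

```text
clock: 21.22
tcp_pos: [0.5787, -0.1366, 0.1397]
tcp_rot: [-0.002, 0.023, 1.0, 0.001]
force: [0.8, 0.5, -2.1]
opening: 0.0242
```

Call:
{"fn": "send_rows", "kwargs": {
  "motion": [
    [0,[0,0,0.01],0],
    [0,[0,0,0.01],0],
    [0,[0,0,0.01],0],
    [0,[0,0,0.01],0]
  ]
}}

```text
clock: 21.72
tcp_pos: [0.5809, -0.1352, 0.1345]
tcp_rot: [0.001, 0.021, 1.0, -0.0]
force: [0.8, 0.4, -1.2]
opening: 0.0246
```

```bash
cat > tip.py <<'E'
from ang import *;from bench import robot
s=robot.state();g=s["tcp_pos"]+[0,0,.019];print("tcp",s["tcp_pos"].round(4),"F",s["force"].round(1),"t",s["clock"])
w=robot.capture("wrist");d,A,_=fit(w,g);c=robot.capture("side");ds,As,_=fit(c,g,12)
S=np.array([.6065,-.136,.0286])
for n,dd,AA in(("w",d,A),("s",ds,As)): print(n,"tip",(AA-.092*dd).round(4),"tip-S mm",((AA-.092*dd-S)*1e3).round(1))
# dot seen by side camera, and predicted place of S; by wrist too
for n,k in(("s",c),("w",w)):
    px=k["pixels"].astype(int);p=proj(k,[S])[0];v,u=np.nonzero((px[...,2]>140)&(px[...,1]<95)&(px[...,0]<95));m=np.hypot(u-p[0],v-p[1])<25
    if m.sum()>3: q=[u[m].mean(),v[m].mean()];print(n,"S px",p.round(1),"dot px",np.round(q,1),m.sum(),"dot world",on_z(k,[q],.0286).round(4))
x,y=proj(c,[S])[0].astype(int);a=cv2.resize(c["pixels"][y-50:y+30,x-50:x+50],(750,600),interpolation=cv2.INTER_CUBIC);cv2.imwrite(f"pics/tip{s['clock']:.0f}.png",a)
print("side crop origin",x-50,y-50,"x7.5; tip pred px",((proj(c,[A-.092*d])[0]-[x-50,y-50])*7.5).round(0))
E
python3 tip.py
```

```text
tcp [ 0.5809 -0.1352  0.1345] F [ 0.8  0.4 -1.2] t 21.725
n 2975 off mm [3.  0.9] axis [-0.1911  0.0119  0.9815] tilt 11.04 rms mm 0.55 z range 0.114 0.18
error deg 3.97
n 83 off mm [-0.2 -3.6] axis [-0.2542 -0.1255  0.959 ] tilt 16.47 rms mm 1.23 z range 0.107 0.155
error deg 7.86
w tip [ 0.6015 -0.1354  0.0632] tip-S mm [-5.   0.6 34.6]
s tip [ 0.604  -0.1273  0.0653] tip-S mm [-2.5  8.7 36.7]
w S px [330.7 282.7] dot px [335.7 282.9] 115 dot world [[ 0.6068 -0.1327  0.0286]]
side crop origin 295 212 x7.5; tip pred px [367. 283.]
```

Call:
{"fn": "send_rows", "kwargs": {
  "motion": [
    [0,[0.0014,0.0025,0],0],
    [0,[-0.001,0.0025,0.012],0],
    [0,[-0.0034,0.0025,0.0245],0],
    [0,[-0.0034,0.0025,0.0245],0],
    [0,[-0.0034,0.0025,0.0245],0]
  ]
}}

```text
clock: 22.45
tcp_pos: [0.5836, -0.133, 0.1086]
tcp_rot: [-0.0, 0.021, 1.0, 0.0]
force: [0.8, 1.0, -1.5]
opening: 0.0248
```

```bash
python3 tip.py; ls pics
```

```text
tcp [ 0.5836 -0.133   0.1086] F [ 0.8  1.  -1.5] t 22.45
n 2965 off mm [3.1 0.9] axis [-0.1887  0.011   0.982 ] tilt 10.9 rms mm 0.55 z range 0.088 0.154
error deg 4.11
n 77 off mm [ 0.8 -1. ] axis [-0.2292 -0.0119  0.9733] tilt 13.27 rms mm 1.16 z range 0.083 0.13
error deg 2.19
w tip [ 0.604  -0.1331  0.0373] tip-S mm [-2.5  2.9  8.7]
s tip [ 0.6055 -0.1329  0.038 ] tip-S mm [-1.   3.1  9.4]
side crop origin 295 212 x7.5; tip pred px [371. 352.]
b3.png
c1.png
c2.png
c3.png
c5.png
c6.png
s8.png
side0.png
tip22.png
top0.png
w1.png
w2.png
w7.png
```

View pics/tip22.png

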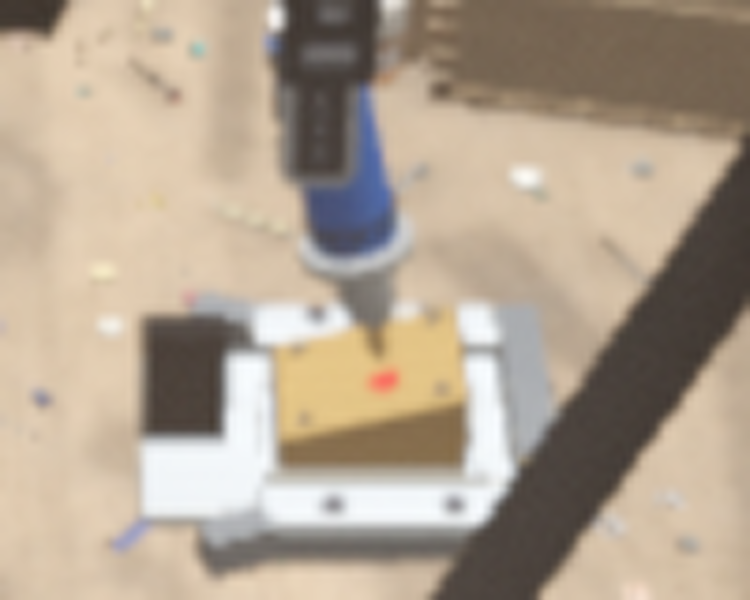

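The side crop shows the tip at (378,355), just above the dot's centre at (384,381). One numeric check of that gap, then press.

```bash
python3 - <<'E'
from h import *;c=dict(np.load("s8.npz"))
S=np.array([.6066,-.1345,.0286]);o=np.array([295,212])
f=lambda P:(proj(c,P)-o+.5)*7.5-.5
d=np.array([-.19,.011,.982])
print("S",f([S]));
for h in(.007,.008,.009,.010): print(h,(f([S+h*d])-f([S])).round(1))
print("px per mm x,y,z",[(f([S+e])-f([S])).round(1).tolist() for e in np.eye(3)*.001])
E
python3 go.py .58 -.13 .1 87.5
```

```text
S [[382.15795439 381.75924131]]
0.007 [[ -3.6 -19.1]]
0.008 [[ -4.1 -21.9]]
0.009 [[ -4.6 -24.6]]
0.01 [[ -5.1 -27.4]]
px per mm x,y,z [[[3.4, -0.1]], [[-0.4, -2.0]], [[0.1, -2.8]]]
t 22.55 tcp [ 0.5839 -0.1331  0.1092] yaw 87.55 zaxis [ 0. -0. -1.] F [-0.7  1.2 -1.9] open 0.0246
[ 0.58 -0.13  0.1  87.5 ] -> [0.0041 0.003  0.0092] turn 0.0008
```

Call:
{"fn": "send_rows", "kwargs": {
  "motion": [
    [0,[-0.0015,-0.0005,0.005],0],
    [0,[-0.002,-0.0005,0.008],0],
    [0,[-0.0025,-0.0005,0.01],0],
    [0,[-0.003,-0.0005,0.012],0],
    [0,[-0.003,-0.0005,0.012],0],
    [0,[-0.003,-0.0005,0.012],0]
  ]
}}

```text
clock: 23.3
tcp_pos: [0.5866, -0.1337, 0.0971]
tcp_rot: [-0.0, 0.021, 1.0, -0.0]
force: [-0.8, 0.6, 0.3]
opening: 0.0246
```

```bash
python3 tip.py; python3 - <<'E'
from bench import robot
import numpy as np
s=robot.state();print(s["force"].round(2),s["moment"].round(2),s["tcp_pos"])
E
```

```text
tcp [ 0.5866 -0.1337  0.0971] F [-0.8  0.6  0.3] t 23.3
n 2990 off mm [3.1 0.9] axis [-0.1879  0.0114  0.9821] tilt 10.85 rms mm 0.55 z range 0.077 0.142
error deg 4.16
n 75 off mm [-0.2 -4.2] axis [-0.2403 -0.1214  0.9631] tilt 15.62 rms mm 1.35 z range 0.07 0.119
error deg 7.68
w tip [ 0.607  -0.1338  0.0257] tip-S mm [ 0.5  2.2 -2.9]
s tip [ 0.6085 -0.1267  0.0275] tip-S mm [ 2.   9.3 -1.1]
side crop origin 295 212 x7.5; tip pred px [380. 385.]
[-1.12  0.63  0.6 ] [ 0.02  0.27 -0.03] [ 0.58662919 -0.13365887  0.09707222]
```

Call:
{"fn": "send_rows", "kwargs": {
  "motion": [
    [0,[-0.0002,-0.0003,0.001],0],
    [0,[-0.0004,-0.0005,0.0022],0],
    [0,[-0.0004,-0.0005,0.0022],0],
    [0,[-0.0004,-0.0005,0.0022],0],
    [0,[-0.0004,-0.0005,0.0022],0]
  ]
}}

```text
clock: 24.02
tcp_pos: [0.5871, -0.134, 0.0948]
tcp_rot: [-0.0, 0.021, 1.0, 0.0]
force: [-0.5, 1.3, 1.9]
opening: 0.0249
```

```bash
python3 tip.py; python3 - <<'E'
from h import *;from bench import robot
F=[];P=[]
for i in range(4): robot.capture("top"); s=robot.state();F.append(s["force"]);P.append(s["tcp_pos"])
print(np.mean(F,0).round(2),np.round(P,4).tolist())
E
```

```text
tcp [ 0.5871 -0.134   0.0948] F [-0.5  1.3  1.9] t 24.025
n 2995 off mm [3.1 0.9] axis [-0.1886  0.0101  0.982 ] tilt 10.88 rms mm 0.55 z range 0.075 0.141
error deg 4.12
n 77 off mm [ 0.5 -2. ] axis [-0.2168 -0.0543  0.9747] tilt 12.92 rms mm 1.26 z range 0.068 0.115
error deg 4.48
w tip [ 0.6075 -0.134   0.0235] tip-S mm [ 1.   2.  -5.1]
s tip [ 0.6075 -0.131   0.0241] tip-S mm [ 1.   5.  -4.5]
side crop origin 295 212 x7.5; tip pred px [381. 392.]
[-0.88  1.73  1.18] [[0.5871, -0.1341, 0.0948], [0.5871, -0.1342, 0.0948], [0.5871, -0.1341, 0.0948], [0.5872, -0.1342, 0.0948]]
```

```bash
python3 -c "
from bench import robot
print(robot.sign_off())"
```

```text
the job is handed in; nothing more can be done
None
```

The job is handed in at about 24 s on the clock, with the tray home and the probe held on the red dot. No verdict is reported.

**Tray:** My first grip on the handle slipped while I was moving the tray, which left it turned about 50° on the bench with the workpiece still in its pocket. I took the handle again lower down, lined the tray up and slid it in until it stopped. The push reached about 10 N with no further travel, and the side view shows the tray in the slot against the back stop. After release, the dot was within about 3 mm of where a fully home tray puts it.

**Probe:** The moves can't tilt the tool, so I lifted the probe 14 mm and levered it over in the fingers against the rim of its hole. Then I took it out and lowered it along its own axis onto the dot.

**Last checks:**

| Check | Result | Limit |
|---|---|---|
| Tip to dot centre | about 1–2 mm | 6 mm |
| Angle from square | about 4° (wrist camera) | 7.4° |
| Tip pushed in | about 5 mm | 2 to 8.5 mm |
| Contact force | about 3 N | 1 to 8 N |
| Arm movement over the last 0.2 s | about 0.1 mm | not moving (0.02 m/s) |

- **Camera disagreement:** the side camera sees few points on the probe, and its angle readings scattered from 2° to 8° from square. One reading, during the first light press (7.9° while hovering, 7.7° pressing), was over the limit. The last was 4.5°. I trusted the wrist camera, whose fit was consistent throughout.
- **Tip position, side camera:** its last fit put the tip about 3 mm further sideways than the wrist camera did. Against the dot position I ended up using, that is still within the limit.
- **Not checked at the end:** I did not re-measure the bystanders or the tray after the final press. No move was planned near a bystander.

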